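# Centre the wobbly finial on the spraying stand

## Task

The little turned wooden finial stands off-centre on the round spraying stand. Centre it there, ready for spraying, by pushing or tapping its foot gently with the fingertips until the foot lies wholly inside the inner circle marked on the stand's top. Do not grip, lift or tip it, keep it on the stand, leave everything else where it stands, and end with the robot clear of it.

Things in the scene. Friction and masses are not known exactly. Their poses are not given: they have to be found in the camera images.
- finial_foot (a point): The turned wooden finial (light wood, loose, 50 mm tall, about 80 g; a foot, a thin waist and a round head 28 mm wide). This point is the centre of its underside; z is its own axis, upward. Its foot is widest, 36 mm across, from 4 to 12 mm above the underside; below that it tapers to a flat sole only 26 mm across, so that it wobbles: pushed at the foot it slides, pushed at the waist or head it tips over.
- stand_center (a point): Centre of the flat round top of the grey metal spraying stand, on the top's surface, 75 mm above the table; the stand does not move. The top is a disc 100 mm across and 10 mm thick on a thin column, overhanging all round. Two dark circles are marked on it, 50 mm and 80 mm across, both about this point. z is up.
- spray_mat: Cardboard mat under the stand, 200 x 220 mm, 3 mm thick, fixed to the table; origin at the centre of its underside.
- green_cap: Small loose green marker cap standing upright on the mat, 17 mm across, 46 mm tall; origin at the centre of its underside. Bystander.
- black_cap: Small loose black marker cap standing upright on the mat, 17 mm across, 46 mm tall; origin at the centre of its underside. Bystander.
- cup_stack: Loose upright stack of four white paper cups to the left of the stand, 76 mm across, 116 mm tall; origin at the centre of its underside. Bystander.
- marker: Loose black marker lying on the table between the robot and the mat, 135 x 44 x 17 mm; origin at the centre of its underside. Bystander.
- finial: The same finial as a whole; origin at the centre of its underside, like finial_foot.

How it is judged:
By the outcome, as a careful person would: the job done as asked, in the order asked, and still so for the second after the job is handed in, with the robot touching nothing.
It also fails if it takes over 45 s, if anything falls off the work surface, if the arm or the gripper's body presses on something with over 40 N, if the wrist force passes 120 N, or if a joint passes its speed limit or range.

## Robot

A 6-joint arm with a two-finger parallel gripper is mounted at the origin on the work surface; the furniture and walls round the work are solid. World frame = base frame: x ahead of the robot, y to its left, z up, the work surface at z = 0. Lengths are in mm, angles in degrees, forces in N, time in s.
With the tool pointing down it reaches from about 325 to 850 mm from the base axis. Payload 4.4 kg.
Tool frame: the origin (TCP) lies midway between the tips of the shut fingers; the grasp point (between the pads) lies 19 mm behind it; z points along the fingers, y is the line along which they close (so a half turn about z gives the same grasp; the last joint's range is limited). The gripper opens to 94 mm and grips with 3 to 60 N. Pads are 16 mm wide; open, the fingers measure 119 mm over their backs; the gripper's body (75 mm by 177 mm) begins 78 mm behind the grasp point.
Start: joints at [63.226, 11.837, 88.321, -0, 79.842, -8.623], TCP at [179.138, 546.385, 205.447] pointing down, gripper open.
Joint ranges: [-156.59, 156.59], [-49.26, 127.26], [12.9, 141.05], [-63.56, 243.56], [4.71, 150.69], [-161.64, 161.64]. Speed limits (degrees/s): [159.86, 159.86, 180, 180, 180, 180].

## Interface

Orientations are given as a 3x3 rotation matrix whose columns are the frame's x, y, z axes.
In Python, from workcell import r gives the robot as it stands.
- The arm moves only by the shell command python3 -m creep 'ROWS' [OPENING] [FORCE]. ROWS is JSON, a list of rows, each an object of numbers: "tx", "ty", "tz": the shift along the tool's x, y, z in mm; "rx", "ry", "rz": the turn, a rotation vector about the tool's x, y, z in rad. A call has 1 to 20 rows; each row is the pose to reach, as a shift and turn from the pose commanded when the call began, along the tool's axes at that moment; what a row does not reach only later rows make up. A row lasts 1/10 s, in which the tool goes at most 50 mm and 8.59 degrees, less where a joint would pass 70% of its speed; a pose out of reach is approached as far as the arm can. A call with a gripper value outside its range is refused whole. OPENING is the gripper command: -1 is fully open, 1 is shut, values between are in proportion, set as the call begins (- or left out, the last holds). The fingers move at their own pace and stop on an object; FORCE is the grip in N (left out, the last holds). Time passes only in rows, so rows that repeat a pose let the fingers close. It gives the time, the measured TCP pose, the force, the opening and the grip force at its end, in the units of the state.
- r.state(): the state, without advancing time (a new reading comes with each control period).
- r.camera(name): name is "scene" or "top" or "wrist"; returns a dict with "img" (384x512x3 uint8, blue, green, red), "vfov" (degrees; the focal length in pixels is half the picture's height over the tangent of half this angle, whatever the lens; pixels are square), "cx", "cy" (the principal point, pixels), "rvec" (rotation vector, rad) and "tvec" (3), from world to camera coordinates, as OpenCV has them. Camera axes: x right, y down, z forward; pixel columns grow to the right and rows downward; lengths in mm; the calibration is good to about 2 mm. A picture is of the moment at which its call begins. There is no depth.
- r.hand_in(): hands the job in; it is judged then, once.
Trained networks look in the newest picture that a camera, given by its name, has taken for a name from the list of things; names that differ only in an ending like _2 or _b are one class to them, and where a whole thing is asked for, a point or a joint stands for the part that bears it (a point fixed in the world has none). Each returns a list of dicts, best first, with "confidence" (0 to 1); they miss things now and then, are a little off and sometimes report something else, mostly with a low value. They report only what shows in the picture. A call takes as long as a camera call.
- r.trace(camera, target): "region" (384x512 bool, what is visible of it) and "box" ([centre column, centre row, width, height] in pixels, round what is visible of it).
The state is a dict: "t": time; "joint_positions": joint angles; "joint_vel": joint speeds; "joint_torque": joint torques, N m; "tcp_pos": TCP position; "eef_rot": TCP orientation; "ft_force": force on the tool from outside, world axes, zero at the start; "wrist_torque": the same for the moment, N m; "grip_width": finger opening in mm; "gripper_force": force on a finger pad.
Only numpy, scipy, OpenCV 4.12 (cv2) and the standard library are available. Lean on these libraries where they do the work, as an engineer would, in place of code of your own. Each camera call takes 0.05 s, during which the arm holds its last target. There are 200 camera calls.

## Working session

There is one attempt and no reset: what is moved stays moved. The work goes in short steps, Python scripts to look and compute and a shell command to move; the robot and the scene stay as the last step left them, time stands still between calls to the robot, and variables do not carry over. Pictures are saved under pics/ and viewed, at most 10 in all, crops included, and the job is handed in when it is done.

```bash
mkdir -p pics
cat > h.py <<'E'
import numpy as np, cv2
from workcell import r
def K(c):
    f=c["img"].shape[0]/2/np.tan(np.radians(c["vfov"])/2)
    return np.array([[f,0,c["cx"]],[0,f,c["cy"]],[0,0,1.]])
def ray(c,u,v,z):
    R=cv2.Rodrigues(np.array(c["rvec"],float))[0]; t=np.array(c["tvec"],float).ravel()
    o=-R.T@t; d=R.T@np.linalg.inv(K(c))@[u,v,1]
    return o+d*(z-o[2])/d[2]
def proj(c,P):
    return cv2.projectPoints(np.array(P,float).reshape(-1,3),np.array(c["rvec"],float),np.array(c["tvec"],float),K(c),None)[0][:,0]
E
python3 - <<'E'
from h import *
ims=[]
for n in("scene","top"):
    c=r.camera(n); ims.append(c["img"])
    for t in("finial","stand_center","green_cap","black_cap","cup_stack","marker"):
        for d in r.trace(n,t)[:1]:
            b=d["box"]; print(n,t,round(d["confidence"],2),np.round(b),[np.round(ray(c,b[0],b[1],z)[:2]) for z in (0,75)])
    cv2.imwrite(f"pics/{n}0.png",cv2.resize(c["img"],(800,600)))
s=r.state();print(s["t"],s["tcp_pos"],s["eef_rot"],s["grip_width"])
E
```

```text
scene finial 0.59 [217. 188.  20.  29.] [array([596.,  48.]), array([494.,  92.])]
scene stand_center 0.81 [207. 203.  52.  44.] [array([551.,  95.]), array([455., 133.])]
scene green_cap 0.71 [174. 241.   9.  25.] [array([469., 206.]), array([383., 229.])]
scene cup_stack 0.67 [214. 248.  45.  70.] [array([408., 145.]), array([331., 176.])]
scene marker 0.7 [218. 187.  17.  23.] [array([598.,  44.]), array([496.,  89.])]
top finial 0.52 [233. 200.  20.  19.] [array([477., 106.]), array([462., 103.])]
top stand_center 0.57 [226. 189.  49.  52.] [array([502., 121.]), array([485., 116.])]
top green_cap 0.5 [182. 214.  11.  12.] [array([450., 220.]), array([437., 207.])]
top cup_stack 0.74 [283. 166.   6.  14.] [array([553.,  -8.]), array([531.,  -2.])]
top marker 0.58 [324. 251.  50.  44.] [array([357., -88.]), array([351., -75.])]
0.7 [179.12316011 546.40582639 205.5152661 ] [[-9.50255090e-01  3.11472725e-01  6.98543209e-05]
 [ 3.11472729e-01  9.50255089e-01  7.04490144e-05]
 [-4.44364774e-05  8.87022505e-05 -9.99999995e-01]] 93.67465289120939
```

View pics/scene0.png

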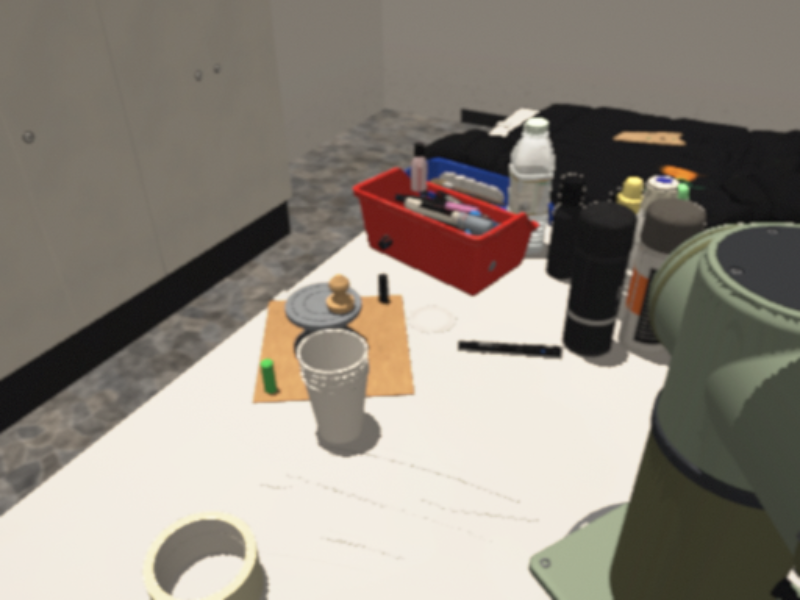

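View pics/top0.png

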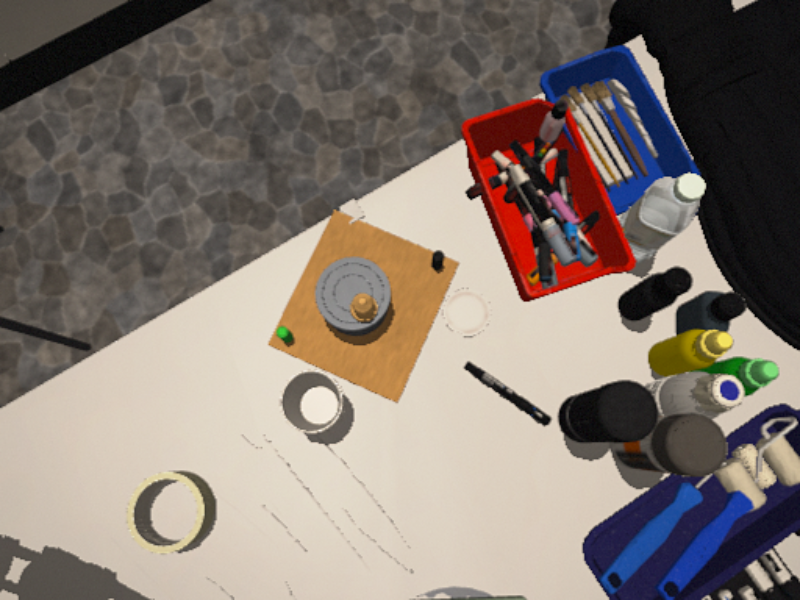

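The scene view shows the stand at about (323,305) and the finial on it at (340,295). The top view shows the stand at (354,296) and the finial at (363,306), so it is off towards the robot's right. The "cup_stack" box from the top view was really the black cap.

Run:
```python
from h import *
for n,pts in (("top",dict(stand=(354,296,75),head=(363,302,110),foot=(364,309,83),cup=(313,396,116),black=(438,258,49))),("scene",dict(stand=(323,305,75),foot=(340,305,83),head=(339,285,111)))):
    c=r.camera(n)
    for k,(u,v,z) in pts.items(): print(n,k,np.round(ray(c,u/1.5625,v/1.5625,z),1))
c=r.camera("wrist");R=cv2.Rodrigues(np.array(c["rvec"]))[0];s=r.state()
E=np.array(s["eef_rot"]);o=-R.T@np.array(c["tvec"]).ravel()
print("cam in tool",E.T@(o-s["tcp_pos"]),"\n",np.round(E.T@R.T,2),c["vfov"])
```

```text
top stand [484.  115.4  75. ]
top head [467.8 102.1 110. ]
top foot [464.4 102.3  83. ]
top cup [352.4 164.7 116. ]
top black [539.5   0.8  49. ]
scene stand [480.5 121.8  75. ]
scene foot [458.7 107.6  83. ]
scene head [461.3 105.7 111. ]
cam in tool [  70.22978758   -0.85047965 -180.40467935] 
 [[ 0.   -0.97 -0.24]
 [ 1.   -0.    0.  ]
 [-0.   -0.24  0.97]] 66.33269277418086
```

```bash
python3 -m creep '[{"tx":-10,"ty":-9,"rz":0.05},{"tx":-30,"ty":-28,"rz":0.16},{"tx":-56,"ty":-53,"rz":0.3},{"tx":-82,"ty":-78,"rz":0.44},{"tx":-108,"ty":-103,"rz":0.58},{"tx":-134,"ty":-128,"rz":0.72},{"tx":-160,"ty":-153,"rz":0.86},{"tx":-186,"ty":-178,"rz":1.0},{"tx":-212,"ty":-203,"rz":1.14},{"tx":-238,"ty":-228,"rz":1.28},{"tx":-264,"ty":-252,"rz":1.42},{"tx":-288,"ty":-275,"rz":1.56},{"tx":-312,"ty":-297,"rz":1.7},{"tx":-334,"ty":-318,"rz":1.84},{"tx":-354,"ty":-337,"rz":1.97},{"tx":-370,"ty":-352,"rz":2.08},{"tx":-380,"ty":-361,"rz":2.16},{"tx":-384,"ty":-366,"rz":2.2},{"tx":-384,"ty":-366,"rz":2.2},{"tx":-384,"ty":-366,"rz":2.2}]' 0.57
python3 - <<'E'
from h import *
c=r.camera("wrist")
for t in("finial","stand_center"):
    for d in r.trace("wrist",t)[:1]:
        b=d["box"]; print(t,round(d["confidence"],2),np.round(b,1),np.round(ray(c,b[0],b[1],75 if t!="finial" else 83),1))
s=r.state();print(s["t"],s["tcp_pos"],np.round(s["eef_rot"],3),s["grip_width"],s["joint_positions"])
im=c["img"].copy()
for cen,rad,z in(((483,117),50,75),((464,103),18,85),(s["tcp_pos"][:2],3,s["tcp_pos"][2])):
    a=np.linspace(0,6.28,60);p=proj(c,np.c_[cen[0]+rad*np.cos(a),cen[1]+rad*np.sin(a),0*a+z])
    cv2.polylines(im,[p.astype(int)],True,(0,0,255))
cv2.imwrite("pics/w1.png",cv2.resize(im,(800,600)))
E
```

```text
1.0 [179.135156   546.40220177 205.47251893] [[-0.95   0.312 -0.   ]
 [ 0.312  0.95   0.   ]
 [ 0.     0.    -1.   ]] 94.01201647673062 [ 6.32262585e+01  1.18365990e+01  8.83191758e+01  1.09660710e-03
  7.98428552e+01 -8.62163291e+00]$[0]: bad value
```

View pics/w1.png

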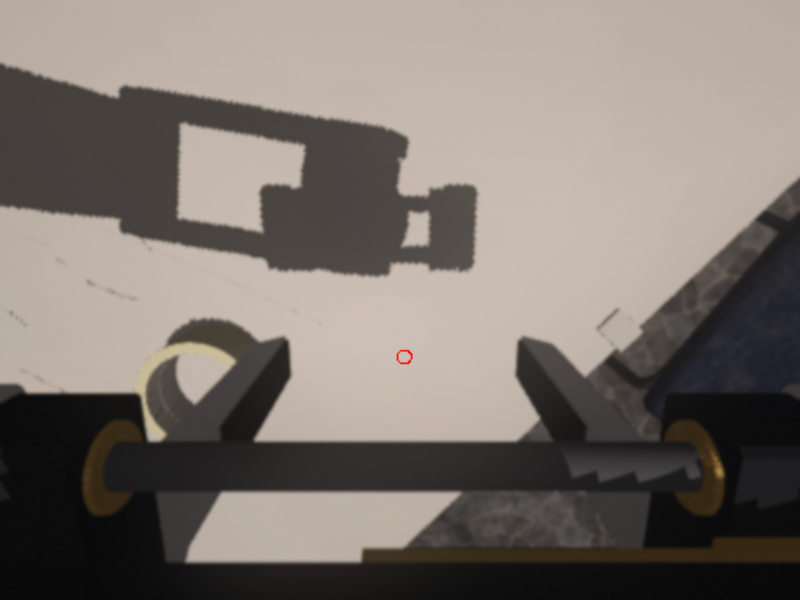

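The move was refused as a bad value, so the picture is still the start view, with the TCP marker at (404,357) between the open fingers. I'll probably need to give all six numbers in every row.

```bash
python3 -m creep '[{"tx":-10,"ty":-9,"tz":0,"rx":0,"ry":0,"rz":0.05},{"tx":-30,"ty":-28,"tz":0,"rx":0,"ry":0,"rz":0.16},{"tx":-56,"ty":-53,"tz":0,"rx":0,"ry":0,"rz":0.3},{"tx":-82,"ty":-78,"tz":0,"rx":0,"ry":0,"rz":0.44},{"tx":-108,"ty":-103,"tz":0,"rx":0,"ry":0,"rz":0.58},{"tx":-134,"ty":-128,"tz":0,"rx":0,"ry":0,"rz":0.72},{"tx":-160,"ty":-153,"tz":0,"rx":0,"ry":0,"rz":0.86},{"tx":-186,"ty":-178,"tz":0,"rx":0,"ry":0,"rz":1.0},{"tx":-212,"ty":-203,"tz":0,"rx":0,"ry":0,"rz":1.14},{"tx":-238,"ty":-228,"tz":0,"rx":0,"ry":0,"rz":1.28},{"tx":-264,"ty":-252,"tz":0,"rx":0,"ry":0,"rz":1.42},{"tx":-288,"ty":-275,"tz":0,"rx":0,"ry":0,"rz":1.56},{"tx":-312,"ty":-297,"tz":0,"rx":0,"ry":0,"rz":1.7},{"tx":-334,"ty":-318,"tz":0,"rx":0,"ry":0,"rz":1.84},{"tx":-354,"ty":-337,"tz":0,"rx":0,"ry":0,"rz":1.97},{"tx":-370,"ty":-352,"tz":0,"rx":0,"ry":0,"rz":2.08},{"tx":-380,"ty":-361,"tz":0,"rx":0,"ry":0,"rz":2.16},{"tx":-384,"ty":-366,"tz":0,"rx":0,"ry":0,"rz":2.2},{"tx":-384,"ty":-366,"tz":0,"rx":0,"ry":0,"rz":2.2},{"tx":-384,"ty":-366,"tz":0,"rx":0,"ry":0,"rz":2.2}]' 0.57
cat > look.py <<'E'
from h import *
import sys
c=r.camera("wrist")
for t in("finial","stand_center"):
    for d in r.trace("wrist",t)[:1]:
        b=d["box"]; print(t,round(d["confidence"],2),np.round(b,1),np.round(ray(c,b[0],b[1],75 if t!="finial" else 83),1))
s=r.state();print(s["t"],s["tcp_pos"],np.round(s["eef_rot"],3),s["grip_width"])
cv2.imwrite(f"pics/{sys.argv[1]}.png",cv2.resize(c["img"],(800,600)))
E
python3 look.py w2
```

```text
t: 3.0
tcp_pos: [429.5, 79.1, 205.4]
eef_rot: [[0.811, 0.585, -0.0], [0.585, -0.811, 0.0], [-0.0, -0.0, -1.0]]
ft_force: [0.2, -0.8, -0.5]
grip_width: 20.1
gripper_force: 0.0
finial 0.73 [262.  145.2  34.   34.1] [466.  100.1  83. ]
stand_center 0.72 [260.  115.5  97.3 102.1] [488.6 119.   75. ]
3.15 [429.58598655  79.570527   205.41554791] [[ 0.81   0.586 -0.   ]
 [ 0.586 -0.81   0.   ]
 [-0.    -0.    -1.   ]] 20.083480026457256
```

View pics/w2.png

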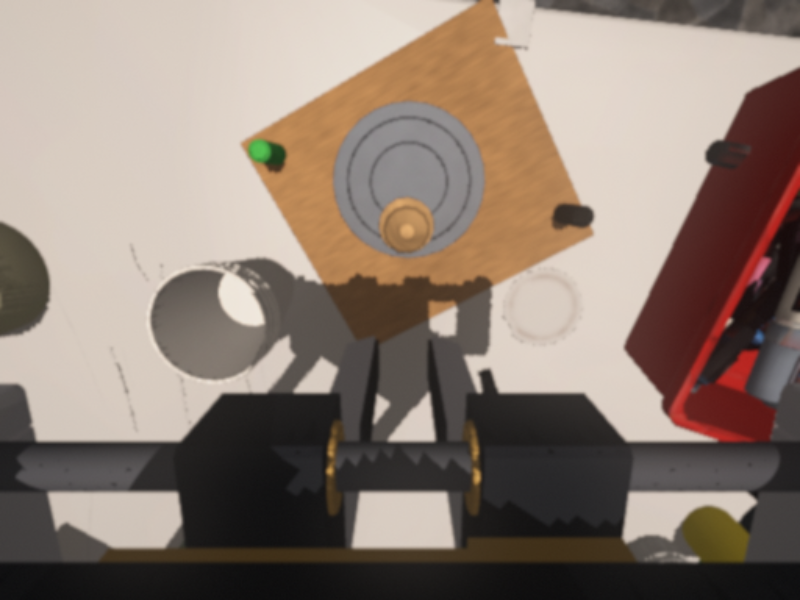

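The wrist view shows the stand's disc centred at about (409,179), with the inner circle centred there too. The finial's foot ring is centred at about (406,225), nearly straight in front of the fingers (tips at (365,340) and (445,340)).

Run:
```python
from h import *
c=r.camera("wrist");s=r.state();E=np.array(s["eef_rot"]);T=np.array(s["tcp_pos"])
t=lambda p:np.round(E.T@(p-T),1)
st=ray(c,409/1.5625,179/1.5625,75); ft=ray(c,406.5/1.5625,225/1.5625,85)
print(st,ft,t(st),t(ft))
im=c["img"].copy(); big=cv2.resize(im,None,fx=4,fy=4,interpolation=cv2.INTER_CUBIC)
a=np.linspace(0,6.28,90)
for cen,rad,z,col in((st,50,75,(0,0,255)),(st,25,75,(0,0,255)),(ft,18,87,(255,0,0))):
    p=proj(c,np.c_[cen[0]+rad*np.cos(a),cen[1]+rad*np.sin(a),0*a+z])
    cv2.polylines(big,[((p+.5)*4).astype(int)],True,col)
cv2.imwrite("pics/w3.png",big[220:720,780:1320])
```

```text
[490.55393616 118.55990465  75.        ] [466.08730462 102.88379968  85.        ] [ 72.2   4.1 130.5] [ 43.2   2.4 120.5]
```

View pics/w3.png

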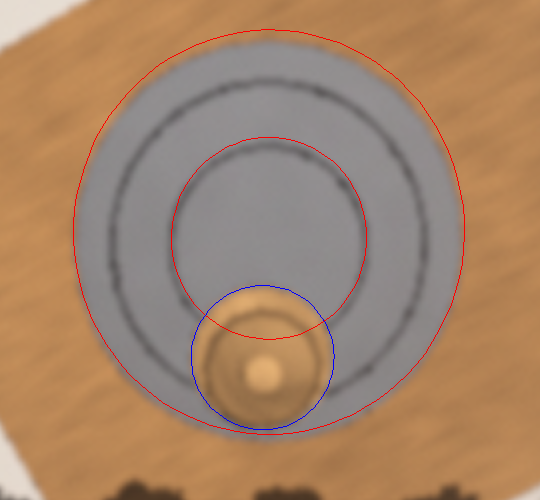

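The fit is good to about 1 mm. In tool axes the foot is at (42.7, 2.5) and the stand centre at (71, 4.2), so it needs about 28 mm along x and 2 mm along y. I'll descend behind the foot first.

```bash
python3 -m creep '[{"tx":0,"ty":2,"tz":8,"rx":0,"ry":0,"rz":0},{"tx":0,"ty":2.5,"tz":24,"rx":0,"ry":0,"rz":0},{"tx":0,"ty":2.5,"tz":44,"rx":0,"ry":0,"rz":0},{"tx":0,"ty":2.5,"tz":64,"rx":0,"ry":0,"rz":0},{"tx":0,"ty":2.5,"tz":84,"rx":0,"ry":0,"rz":0},{"tx":0,"ty":2.5,"tz":102,"rx":0,"ry":0,"rz":0},{"tx":0,"ty":2.5,"tz":115,"rx":0,"ry":0,"rz":0},{"tx":0,"ty":2.5,"tz":121,"rx":0,"ry":0,"rz":0},{"tx":0,"ty":2.5,"tz":124,"rx":0,"ry":0,"rz":0},{"tx":4,"ty":2.5,"tz":124,"rx":0,"ry":0,"rz":0},{"tx":8,"ty":2.5,"tz":124,"rx":0,"ry":0,"rz":0},{"tx":8,"ty":2.5,"tz":124,"rx":0,"ry":0,"rz":0}]'
python3 look.py w4
```

```text
t: 4.4
tcp_pos: [439.4, 81.9, 82.3]
eef_rot: [[0.811, 0.585, 0.002], [0.585, -0.811, 0.0], [0.002, 0.001, -1.0]]
ft_force: [-0.4, 0.7, -0.7]
grip_width: 20.1
gripper_force: 0.0
finial 0.69 [257.9 179.7  57.3  63. ] [465.3 100.2  83. ]
stand_center 0.6 [258.1 125.7 161.1 161.4] [491.9 119.3  75. ]
4.55 [438.3510685   81.68326535  81.8590991 ] [[ 0.811  0.585  0.001]
 [ 0.585 -0.811 -0.   ]
 [ 0.001  0.    -1.   ]] 20.14705317456873
```

View pics/w4.png

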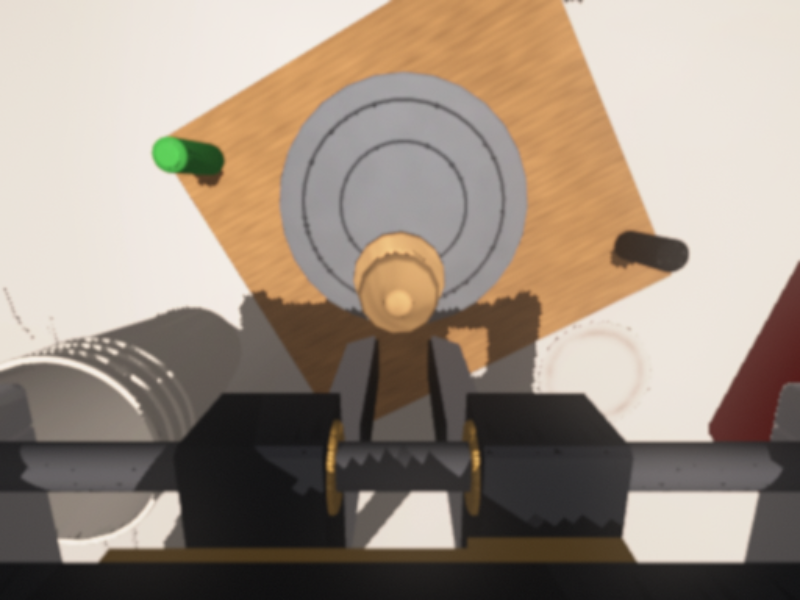

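The fingers are behind the foot at the right height. The foot's near edge is at about (400,330), and the foot and stand are both lined up with the finger gap near column 403. Pushing slowly now, stopping a bit short.

```bash
python3 -m creep '[{"tx":3,"ty":0,"tz":0,"rx":0,"ry":0,"rz":0},{"tx":6,"ty":0,"tz":0,"rx":0,"ry":0,"rz":0},{"tx":8,"ty":0,"tz":0,"rx":0,"ry":0,"rz":0},{"tx":9.5,"ty":0,"tz":0,"rx":0,"ry":0,"rz":0},{"tx":11,"ty":0,"tz":0,"rx":0,"ry":0,"rz":0},{"tx":12.5,"ty":0,"tz":0,"rx":0,"ry":0,"rz":0},{"tx":14,"ty":0,"tz":0,"rx":0,"ry":0,"rz":0},{"tx":15.5,"ty":0,"tz":0,"rx":0,"ry":0,"rz":0},{"tx":17,"ty":0,"tz":0,"rx":0,"ry":0,"rz":0},{"tx":18.5,"ty":0,"tz":0,"rx":0,"ry":0,"rz":0},{"tx":20,"ty":0,"tz":0,"rx":0,"ry":0,"rz":0},{"tx":21.5,"ty":0,"tz":0,"rx":0,"ry":0,"rz":0},{"tx":23,"ty":0,"tz":0,"rx":0,"ry":0,"rz":0},{"tx":24.5,"ty":0,"tz":0,"rx":0,"ry":0,"rz":0},{"tx":26,"ty":0,"tz":0,"rx":0,"ry":0,"rz":0},{"tx":27.5,"ty":0,"tz":0,"rx":0,"ry":0,"rz":0},{"tx":29,"ty":0,"tz":0,"rx":0,"ry":0,"rz":0},{"tx":30.5,"ty":0,"tz":0,"rx":0,"ry":0,"rz":0},{"tx":32,"ty":0,"tz":0,"rx":0,"ry":0,"rz":0},{"tx":32,"ty":0,"tz":0,"rx":0,"ry":0,"rz":0}]'
python3 look.py w5
```

```text
t: 6.55
tcp_pos: [464.1, 100.5, 81.5]
eef_rot: [[0.811, 0.585, 0.0], [0.585, -0.811, 0.0], [0.0, 0.0, -1.0]]
ft_force: [0.1, 1.0, 0.2]
grip_width: 20.1
gripper_force: 0.1
finial 0.63 [258.4 199.6  55.9  64.9] [480.  111.1  83. ]
stand_center 0.7 [258.1 173.6 152.9 153.6] [492.2 120.1  75. ]
6.7 [464.1069494  100.41632227  81.53862549] [[ 0.811  0.585  0.   ]
 [ 0.585 -0.811  0.   ]
 [ 0.     0.    -1.   ]] 20.10281065698892
```

View pics/w5.png

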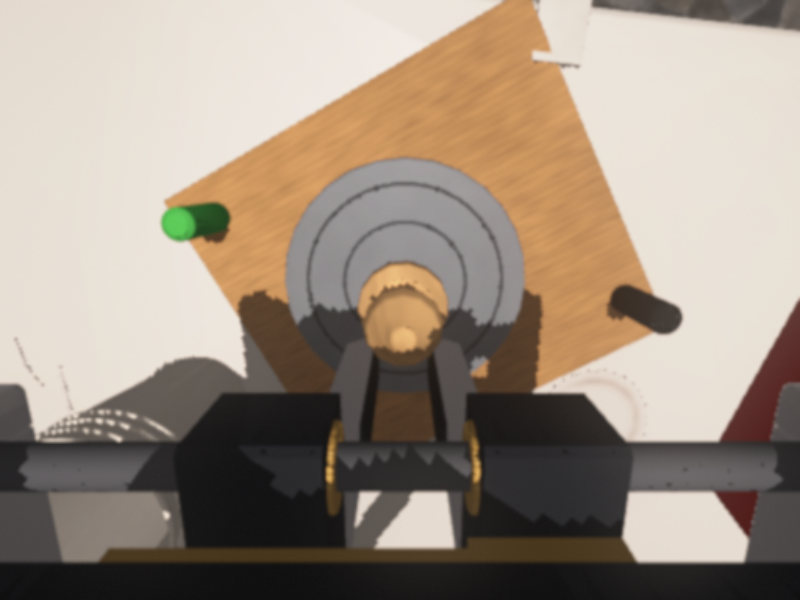

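The foot now sits at columns 360–447 with its far edge at (403,262). The inner circle spans columns 344–467 with its far edge at (405,221), so it still needs some way to go.

Run:
```python
from h import *
c=r.camera("wrist");s=r.state();E=np.array(s["eef_rot"]);T=np.array(s["tcp_pos"])
f=lambda u,v,z:np.round(E.T@(ray(c,u/1.5625,v/1.5625,z)-T),1)[:2]
print("circle far",f(405,221,75),"L",f(344,281,75),"R",f(467,281,75),"disc far",f(405,157,75),"foot far",f(403,262,87),"L",f(360,306,85),"R",f(447,306,85))
```

```text
circle far [54.8  1.1] L [ 30.1 -24.2] R [30.2 27. ] disc far [79.5  1.1] foot far [40.1  0.4] L [ 22.1 -16.8] R [22.1 17.9]
```

The foot centre is at (22, 0.5) and the stand centre at (29.7, 1.3), so there are 7.5 mm left. I'll push that, then back off and rise.

```bash
python3 -m creep '[{"tx":1,"ty":0.2,"tz":0,"rx":0,"ry":0,"rz":0},{"tx":2.2,"ty":0.3,"tz":0,"rx":0,"ry":0,"rz":0},{"tx":3.5,"ty":0.5,"tz":0,"rx":0,"ry":0,"rz":0},{"tx":4.8,"ty":0.6,"tz":0,"rx":0,"ry":0,"rz":0},{"tx":6,"ty":0.7,"tz":0,"rx":0,"ry":0,"rz":0},{"tx":7,"ty":0.8,"tz":0,"rx":0,"ry":0,"rz":0},{"tx":7.6,"ty":0.8,"tz":0,"rx":0,"ry":0,"rz":0},{"tx":7.6,"ty":0.8,"tz":0,"rx":0,"ry":0,"rz":0},{"tx":7,"ty":0.8,"tz":0,"rx":0,"ry":0,"rz":0},{"tx":4,"ty":0.8,"tz":0,"rx":0,"ry":0,"rz":0},{"tx":-4,"ty":0.8,"tz":0,"rx":0,"ry":0,"rz":0},{"tx":-14,"ty":0.8,"tz":0,"rx":0,"ry":0,"rz":0},{"tx":-24,"ty":0.8,"tz":0,"rx":0,"ry":0,"rz":0},{"tx":-32,"ty":0.8,"tz":-6,"rx":0,"ry":0,"rz":0},{"tx":-38,"ty":0.8,"tz":-20,"rx":0,"ry":0,"rz":0},{"tx":-40,"ty":0.8,"tz":-40,"rx":0,"ry":0,"rz":0},{"tx":-40,"ty":0.8,"tz":-65,"rx":0,"ry":0,"rz":0},{"tx":-40,"ty":0.8,"tz":-85,"rx":0,"ry":0,"rz":0},{"tx":-40,"ty":0.8,"tz":-95,"rx":0,"ry":0,"rz":0},{"tx":-40,"ty":0.8,"tz":-95,"rx":0,"ry":0,"rz":0}]'
python3 look.py w6; python3 -c "
import cv2;a=cv2.imread('pics/w6.png')[50:350,200:600];cv2.imwrite('pics/w7.png',cv2.resize(a,(800,600)))"
```

```text
t: 8.75
tcp_pos: [433.0, 76.0, 178.2]
eef_rot: [[0.811, 0.585, 0.004], [0.585, -0.811, -0.0], [0.003, 0.002, -1.0]]
ft_force: [-0.0, 0.2, 0.7]
grip_width: 20.0
gripper_force: 0.0
finial 0.72 [258.2 118.5  36.6  38.8] [489.2 115.7  83. ]
stand_center 0.77 [256.2 114.  106.1 107.2] [491.5 119.6  75. ]
8.9 [430.94337747  76.21349717 175.35096331] [[ 0.811  0.585 -0.002]
 [ 0.585 -0.811  0.   ]
 [-0.002 -0.001 -1.   ]] 20.298013069514614
```

View pics/w7.png

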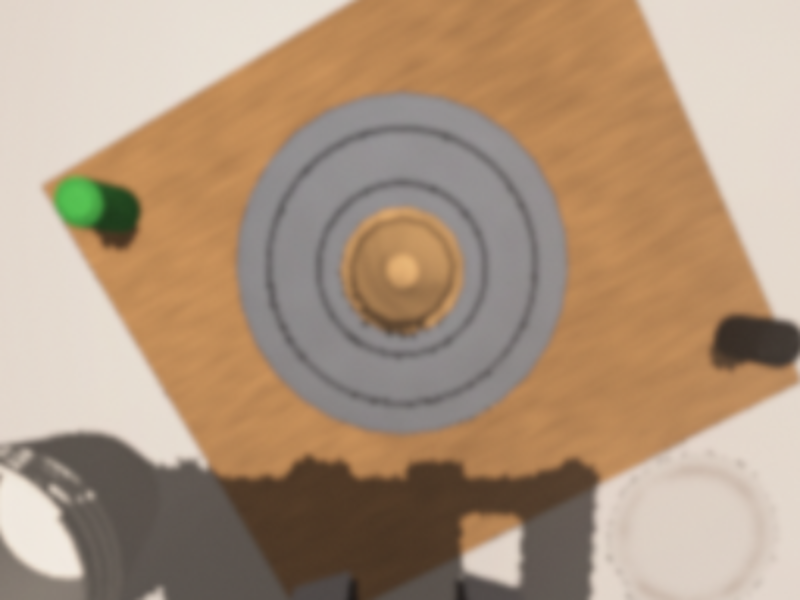

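The foot, centred at about (402,270), lies wholly inside the inner circle, which is centred at about (402,268), with a gap all round. It stands upright, the two caps look undisturbed and the robot is clear, so I'm handing in.

```bash
python3 -c "
from workcell import r
print(r.hand_in())"
```

```text
the job is handed in; nothing more can be done
None
```

The finial's foot now lies wholly inside the stand's inner circle, within about 1 mm of centre, and it is standing upright. The robot is clear, nothing else was touched, and I handed the job in at about 9 s.

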